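# Lock the loaded sample-tube carrier

### The job

At this swab-testing table, lock the tube carrier that has the four capped sample tubes in it: take its black ball knob, lift the lever out of the notch it rests in, swing it to the notch at the other end of the gate so that the flat retaining bar lies over the tube caps, lower it fully into that notch and let go. The middle notch is not enough. Leave the lever of the empty carrier as it is.

Things in the scene. Friction and masses are not known exactly. Their poses are not given: they have to be found in the camera images.
- loaded: Tube carrier holding four white-capped tubes: grey base 290 x 130 x 12 mm, fixed. Origin: on the lever's vertical pivot axis, at table height; z up. +x runs from the pivot along the tube row (x 50 to 125 mm, caps 90 mm high). On the -x side the gate, an arc of radius 100 mm about the pivot: three notches open upwards, 0.35 rad apart: towards +y (open), along -x (middle), towards -y (lock).
- loaded_knob (a point): Centre of the black ball knob, diameter 32 mm, ending the loaded carrier's lever: a level 10 mm rod, 85 mm above the table, knob 190 mm from the pivot. In loaded it rests near (-178, 65, 85) mm when open (start), (-190, 0, 85) middle, (-178, -65, 85) lock, +-8 mm sideways play. The lever turns freely, tips up about a level hinge at the pivot (knob rises 60 mm at most), falls back by itself.
- loaded_lock (a point): Lock notch of the loaded carrier, at the lever's resting centre line, 100 mm from the pivot, 85 mm high. Teeth between notches rise 11 mm above that line, so the knob must rise 31 mm to pass; 36 to 50 is good. Cheeks 134 mm high end the arc, a thin keeper rod crosses above the lever at 129 mm. A flat bar turns with the lever and lies over the tube caps when the lever is here.
- empty_knob (a point): Centre of the same kind of ball knob on the other carrier, which is alike but has four empty holes and no tubes. Its lever rests in its own open notch: leave it alone.

How it is judged:
By the outcome, as a careful person would: the job done as asked, in the order asked, and still so for the second after the job is handed in, with the robot touching nothing.
It also fails if it takes over 35 s, if anything falls off the work surface, if the arm or the gripper's body presses on something with over 40 N, if the wrist force passes 120 N, or if a joint passes its speed limit or range.

### The arm

A 6-joint arm with a two-finger parallel gripper is mounted at the origin on the work surface. World frame = base frame: x ahead of the robot, y to its left, z up, the work surface at z = 0. Lengths are in mm, angles in rad, forces in N, time in s.
With the tool pointing down it reaches from about 300 to 775 mm from the base axis. Payload 14.6 kg.
Tool frame: the origin (TCP) lies at the very end of the fingers, on their centre line; the grasp point (between the pads) lies 19 mm behind it; z points along the fingers, y is the line along which they close (so a half turn about z gives the same grasp; the last joint's range is limited). The gripper opens to 94 mm and grips with 3 to 60 N. Pads are 16 mm wide; open, the fingers measure 119 mm over their backs; the gripper's body (75 mm by 177 mm) begins 78 mm behind the grasp point.
Start: joints at [1.197, 0.3, 1.521, -0, 1.321, -0.067], TCP at [166.103, 524.308, 177.946] pointing down, gripper open.
Joint ranges: [-3.03, 3.03], [-0.79, 2.21], [0.23, 2.52], [-1.04, 4.18], [0, 3.07], [-2.55, 2.55]. Speed limits (rad/s): [2.22, 2.22, 2.57, 3.14, 3.14, 3.14].

### API

Orientations are given as [roll, pitch, yaw] about the fixed x, y, z axes, in that order (R = Rz(yaw) Ry(pitch) Rx(roll)).
In Python, from cell import manip gives the robot as it stands. The module is installed in compiled form; this text tells all that it offers.
- The arm moves only by the shell command python3 -m inch 'ROWS' [FORCE]. ROWS is JSON, a list of rows, each an object of numbers: "gripper": the opening, from 0 (shut) to 1 (fully open); "dx", "dy", "dz": the shift along the world's x, y, z in m; "wx", "wy", "wz": the turn, a rotation vector about the world's x, y, z in degrees. A call has exactly 5 rows; each row is the pose to reach, as a shift and turn from the pose commanded when the call began; what a row does not reach only later rows make up. A row lasts 1/12 s, in which the tool goes at most 41.7 mm and 7.16 degrees, less where a joint would pass 70% of its speed; a pose out of reach is approached as far as the arm can. A call with a gripper value outside its range is refused whole. The fingers move at their own pace and stop on an object; FORCE is the grip in N (left out, the last holds). Time passes only in rows, so rows that repeat a pose let the fingers close, or fill a call up. It gives the time, the measured TCP pose, the force, the opening and the grip force at its end, in the units of the state.
- manip.read_state(): the state, without advancing time (a new reading comes with each control period).
- manip.camera(name): name is "scene" or "top" or "wrist"; returns the picture (384x512x3 uint8, blue, green, red); there is no depth.
- manip.camera_info(name): a dict with "camera_matrix" (3x3 intrinsics, pixels), "R" (3x3) and "t" (3): a world point X has camera coordinates R X + t; the wrist camera has in their place "tool_from_camera" (4x4, takes a point from camera to tool coordinates, whose origin is the TCP and whose axes are the flange's). Camera axes: x right, y down, z forward; pixel columns grow to the right and rows downward; lengths in mm; the calibration is good to about 2 mm. A picture is of the moment at which its call begins: read the wrist's pose just before it. camera_info takes no time and is no camera call.
- manip.sign_off(): hands the job in; it is judged then, once.
The state is a dict: "clock": time; "joints": joint angles; "qd": joint speeds; "effort": joint torques, N m; "eef_pos": TCP position; "eef_rot": TCP orientation; "wrist_force": force on the tool from outside, world axes, zero at the start; "moment": the same for the moment, N m; "finger_gap": finger opening in mm; "finger_force": force on a finger pad.
Only numpy, scipy, OpenCV 4.12 (cv2) and the standard library are available. Lean on these libraries where they do the work, as an engineer would, in place of code of your own. Each camera call takes 0.05 s, during which the arm holds its last target. There are 200 camera calls.

## Working session

There is one attempt and no reset: what is moved stays moved. The work goes in short steps, Python scripts to look and compute and a shell command to move; the robot and the scene stay as the last step left them, time stands still between calls to the robot, and variables do not carry over. Pictures are saved under pics/ and viewed, at most 10 in all, crops included, and the job is handed in when it is done.

```bash
mkdir -p pics
python3 - <<'E'
from cell import manip
import cv2,numpy as np
np.set_printoptions(precision=3,suppress=True)
s=manip.read_state();print({k:np.round(v,3) for k,v in s.items()})
for n in("scene","top"):
    cv2.imwrite(f"pics/{n}1.png",manip.camera(n)); print(n,manip.camera_info(n))
print(manip.camera_info("wrist"))
E
```

```text
{'clock': np.float64(0.0), 'joints': array([ 1.197,  0.3  ,  1.522, -0.   ,  1.321, -0.067]), 'qd': array([-0.002, -0.001,  0.001, -0.001, -0.   , -0.001]), 'effort': array([  0.003, -53.179, -35.276,   0.071,   0.024,  -0.   ]), 'eef_pos': array([166.   , 524.024, 177.38 ]), 'eef_rot': array([-3.14 , -0.   ,  2.835]), 'wrist_force': array([0.18 , 0.236, 0.422]), 'moment': array([ 0.011, -0.075, -0.05 ]), 'finger_force': np.float64(0.0), 'finger_gap': np.float64(94.323)}
scene {'camera_matrix': array([[347.045,   0.   , 257.383],
       [  0.   , 347.045, 189.416],
       [  0.   ,   0.   ,   1.   ]]), 'R': array([[ 0.308,  0.951, -0.016],
       [ 0.512, -0.18 , -0.84 ],
       [-0.802,  0.251, -0.542]]), 't': array([-175.531, -225.185, 1384.127])}
top {'camera_matrix': array([[489.216,   0.   , 253.439],
       [  0.   , 489.216, 181.208],
       [  0.   ,   0.   ,   1.   ]]), 'R': array([[-0.031, -1.   ,  0.005],
       [-0.979,  0.029, -0.203],
       [ 0.203, -0.011, -0.979]]), 't': array([ 19.521, 610.997, 951.659])}
{'camera_matrix': array([[297.141,   0.   , 255.898],
       [  0.   , 297.141, 189.718],
       [  0.   ,   0.   ,   1.   ]]), 'tool_from_camera': array([[   0.   ,   -0.965,   -0.262,   75.82 ],
       [   1.   ,   -0.   ,    0.001,   -0.937],
       [  -0.001,   -0.262,    0.965, -207.596],
       [   0.   ,    0.   ,    0.   ,    1.   ]])}
```

View pics/top1.png

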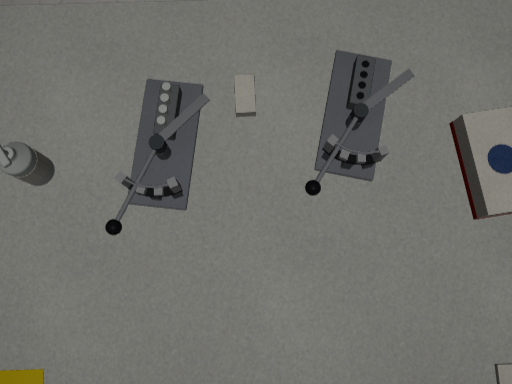

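View pics/scene1.png

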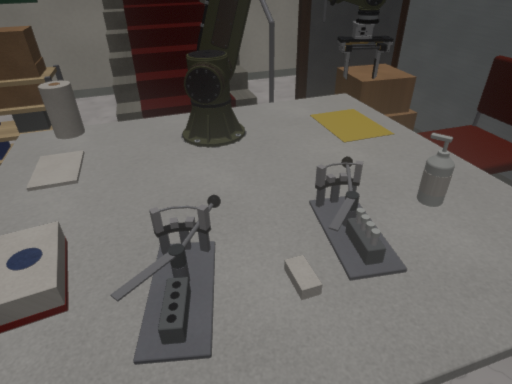

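The top view shows the loaded carrier on the left: white caps from (166,87) to (161,121), pivot near (157,142), knob at (114,227). The empty carrier is on the right, with its knob at (313,187). The scene view agrees. Next I'll turn these into world positions.

```bash
cat > h.py <<'E'
import cv2,numpy as np
from cell import manip
np.set_printoptions(precision=1,suppress=True)
def ray(n,uv,z):
    c=manip.camera_info(n);K=np.array(c["camera_matrix"]);R=np.array(c["R"]);t=np.array(c["t"])
    o=-R.T@t; d=R.T@np.linalg.solve(K,[*uv,1]); return o+d*(z-o[2])/d[2]
def blobs(m,lo,hi):
    n,_,st,ce=cv2.connectedComponentsWithStats(m.astype(np.uint8))
    return [(ce[i],st[i,4]) for i in range(1,n) if lo<st[i,4]<hi]
E
python3 - <<'E'
from h import *
im=cv2.imread("pics/top1.png");g=im.max(2)
roi=np.zeros_like(g,bool);roi[200:250,90:140]=1
kb=blobs((g<40)&roi,40,500);print(kb)
roi[:]=0;roi[75:130,150:178]=1
cb=blobs((g>130)&roi,15,200);print(cb)
k=ray("top",kb[0][0],85);caps=np.array([ray("top",c,90) for c,_ in cb])
print("knob",k);print(caps)
d=caps[0]-caps[-1];d/=np.linalg.norm(d);p=caps.mean(0)-d*87.5;p[2]=0
y=np.array([-d[1],d[0],0]);print("pivot",p,"yaw",np.arctan2(d[1],d[0])*57.3,"knob in loaded",(k-p)@d,(k-p)@y)
for n,q in(("open",(-178,65)),("mid",(-190,0)),("lock",(-178,-65))):print(n,p+d*q[0]+y*q[1])
s=cv2.imread("pics/scene1.png");g=s.max(2);roi=np.zeros_like(g,bool);roi[152:170,338:356]=1
kb=blobs((g<45)&roi,20,300);print(kb,[ray("scene",b[0],85) for b in kb])
E
```

```text
[(array([113.3, 226.8]), np.int32(189))]
[(array([165.8,  86.3]), np.int32(22)), (array([164. ,  97.2]), np.int32(32)), (array([162.3, 108.1]), np.int32(39)), (array([160.5, 119.6]), np.int32(36))]
knob [522.6 282.2  85. ]
[[814.4 178.9  90. ]
 [790.2 182.4  90. ]
 [766.5 185.9  90. ]
 [741.3 189.4  90. ]]
pivot [691.5 196.6   0. ] yaw -8.161176420066415 knob in loaded -179.35106472144756 60.80631384563049
open [524.5 286.2  -0. ]
mid [503.4 223.5  -0. ]
lock [506.1 157.5  -0. ]
[] []
```

```bash
python3 -m inch '[{"dx":0.03,"dy":-0.02,"wz":-2,"gripper":1},{"dx":0.06,"dy":-0.04,"wz":-4,"gripper":1},{"dx":0.09,"dy":-0.06,"wz":-6,"gripper":1},{"dx":0.12,"dy":-0.08,"wz":-8,"gripper":1},{"dx":0.15,"dy":-0.1,"wz":-9.5,"gripper":1}]' 30
python3 -m inch '[{"dx":0.03,"dy":-0.02,"gripper":1},{"dx":0.06,"dy":-0.04,"gripper":1},{"dx":0.09,"dy":-0.06,"gripper":1},{"dx":0.12,"dy":-0.08,"gripper":1},{"dx":0.145,"dy":-0.1,"gripper":1}]'
python3 -m inch '[{"dx":0.02,"dy":-0.015,"gripper":1},{"dx":0.04,"dy":-0.03,"gripper":1},{"dx":0.055,"dy":-0.04,"gripper":1},{"dx":0.0616,"dy":-0.042,"gripper":1},{"dx":0.0616,"dy":-0.042,"gripper":1}]'
python3 - <<'E'
from h import *
s=manip.read_state();cv2.imwrite("pics/w1.png",manip.camera("wrist"));print(s["eef_pos"],s["eef_rot"],s["clock"])
E
```

```text
[166.  524.1 177.4] [-3.1 -0.   2.8] 0.1validation failed for argument at $[0]...
validation failed for argument at $[0]...
validation failed for argument at $[0]...
```

View pics/w1.png

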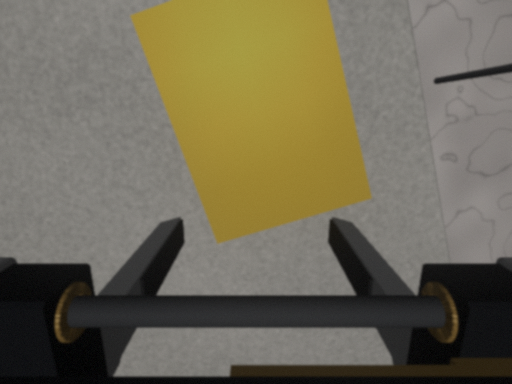

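The moves were refused, so the arm is still at the start: the wrist picture shows only the yellow mat and the open fingers. Every row probably needs all seven keys.

```bash
python3 -m inch '[{"dx":0.03,"dy":-0.02,"dz":0,"wx":0,"wy":0,"wz":-2,"gripper":1},{"dx":0.06,"dy":-0.04,"dz":0,"wx":0,"wy":0,"wz":-4,"gripper":1},{"dx":0.09,"dy":-0.06,"dz":0,"wx":0,"wy":0,"wz":-6,"gripper":1},{"dx":0.12,"dy":-0.08,"dz":0,"wx":0,"wy":0,"wz":-8,"gripper":1},{"dx":0.15,"dy":-0.1,"dz":0,"wx":0,"wy":0,"wz":-9.5,"gripper":1}]' 30
```

```text
clock: 0.57
eef_pos: [317.2, 423.1, 177.8]
eef_rot: [-3.141, -0.0, 2.667]
wrist_force: [1.3, 1.1, 0.9]
finger_gap: 94.2
finger_force: 0.0
```

```bash
python3 -m inch '[{"dx":0.03,"dy":-0.02,"dz":0,"wx":0,"wy":0,"wz":0,"gripper":1},{"dx":0.06,"dy":-0.04,"dz":0,"wx":0,"wy":0,"wz":0,"gripper":1},{"dx":0.09,"dy":-0.06,"dz":0,"wx":0,"wy":0,"wz":0,"gripper":1},{"dx":0.12,"dy":-0.08,"dz":0,"wx":0,"wy":0,"wz":0,"gripper":1},{"dx":0.145,"dy":-0.1,"dz":0,"wx":0,"wy":0,"wz":0,"gripper":1}]'
python3 -m inch '[{"dx":0.02,"dy":-0.015,"dz":0,"wx":0,"wy":0,"wz":0,"gripper":1},{"dx":0.04,"dy":-0.03,"dz":0,"wx":0,"wy":0,"wz":0,"gripper":1},{"dx":0.055,"dy":-0.04,"dz":0,"wx":0,"wy":0,"wz":0,"gripper":1},{"dx":0.0615,"dy":-0.042,"dz":0,"wx":0,"wy":0,"wz":0,"gripper":1},{"dx":0.0615,"dy":-0.042,"dz":0,"wx":0,"wy":0,"wz":0,"gripper":1}]'
python3 - <<'E'
from h import *
s=manip.read_state();im=manip.camera("wrist");cv2.imwrite("pics/w2.png",im);print(s["eef_pos"],s["eef_rot"],s["clock"])
E
```

```text
clock: 0.98
eef_pos: [462.7, 322.9, 177.7]
eef_rot: [-3.141, -0.0, 2.669]
wrist_force: [-0.6, 0.5, 0.1]
finger_gap: 94.3
finger_force: 0.0
clock: 1.4
eef_pos: [523.3, 281.8, 177.4]
eef_rot: [-3.141, -0.0, 2.667]
wrist_force: [-0.4, 0.0, -0.5]
finger_gap: 93.7
finger_force: 0.0
[523.3 281.8 177.4] [-3.1 -0.   2.7] 1.4
```

View pics/w2.png

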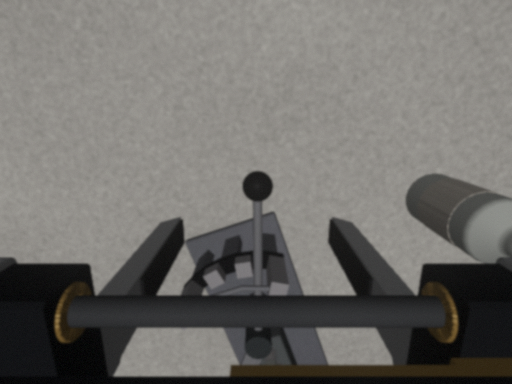

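The knob is at (258,186), with the lever vertical below it, so the yaw is right and the knob is about 2 mm from the tool axis. The bottle at the right edge might be close to the gripper body, so I'll check its clearance.

Run:
```python
from h import *
for z in(0,80):print(z,"top body",ray("top",(38,172),z),ray("top",(52,168),z),"scene",ray("scene",(434,195),z))
def P(n):
    c=manip.camera_info(n);return c["camera_matrix"]@np.hstack([c["R"],np.array(c["t"])[:,None]])
X=cv2.triangulatePoints(P("top"),P("scene"),np.array([[10.],[150]]),np.array([[443.],[138]]));print("pump",(X[:3]/X[3]).ravel())
k=np.array([525,282.4]);u=np.array([.455,.89]);print("gripper body end",k+88*u)
```

```text
0 top body [659.2 475.    0. ] [667.3 444.6   0. ] scene [648.3 504.6   0. ]
80 top body [640.  439.9  80. ] [647.5 411.9  80. ] scene [738.7 400.7  80. ]
pump [660.7 451.  186.8]
gripper body end [565.  360.7]
```

```bash
python3 -m inch '[{"dx":0.002,"dy":0.0005,"dz":-0.02,"wx":0,"wy":0,"wz":0,"gripper":1},{"dx":0.002,"dy":0.0005,"dz":-0.045,"wx":0,"wy":0,"wz":0,"gripper":1},{"dx":0.002,"dy":0.0005,"dz":-0.07,"wx":0,"wy":0,"wz":0,"gripper":1},{"dx":0.002,"dy":0.0005,"dz":-0.095,"wx":0,"wy":0,"wz":0,"gripper":1},{"dx":0.002,"dy":0.0005,"dz":-0.112,"wx":0,"wy":0,"wz":0,"gripper":1}]'
python3 -m inch '[{"dx":0,"dy":0,"dz":0,"wx":0,"wy":0,"wz":0,"gripper":0.5},{"dx":0,"dy":0,"dz":0,"wx":0,"wy":0,"wz":0,"gripper":0.2},{"dx":0,"dy":0,"dz":0,"wx":0,"wy":0,"wz":0,"gripper":0.1},{"dx":0,"dy":0,"dz":0,"wx":0,"wy":0,"wz":0,"gripper":0},{"dx":0,"dy":0,"dz":0,"wx":0,"wy":0,"wz":0,"gripper":0}]' 30
python3 -m inch '[{"dx":0,"dy":0,"dz":0,"wx":0,"wy":0,"wz":0,"gripper":0},{"dx":0,"dy":0,"dz":0,"wx":0,"wy":0,"wz":0,"gripper":0},{"dx":0,"dy":0,"dz":0,"wx":0,"wy":0,"wz":0,"gripper":0},{"dx":0,"dy":0,"dz":0,"wx":0,"wy":0,"wz":0,"gripper":0},{"dx":0,"dy":0,"dz":0,"wx":0,"wy":0,"wz":0,"gripper":0}]' 30
```

```text
clock: 1.87
eef_pos: [522.7, 283.6, 63.8]
eef_rot: [-3.14, -0.001, 2.67]
wrist_force: [-0.1, -0.4, -0.5]
finger_gap: 94.2
finger_force: 0.0
clock: 2.28
eef_pos: [525.0, 283.2, 67.3]
eef_rot: [3.14, 0.001, 2.669]
wrist_force: [0.1, 0.3, -0.4]
finger_gap: 64.1
finger_force: 0.0
clock: 2.7
eef_pos: [524.6, 282.8, 66.0]
eef_rot: [-3.142, 0.0, 2.669]
wrist_force: [-0.2, -0.4, 0.2]
finger_gap: 31.0
finger_force: 0.0
```

```bash
python3 -m inch '[{"dx":0,"dy":0,"dz":0,"wx":0,"wy":0,"wz":0,"gripper":0},{"dx":0,"dy":0,"dz":0,"wx":0,"wy":0,"wz":0,"gripper":0},{"dx":0,"dy":0,"dz":0,"wx":0,"wy":0,"wz":0,"gripper":0},{"dx":0,"dy":0,"dz":0,"wx":0,"wy":0,"wz":0,"gripper":0},{"dx":0,"dy":0,"dz":0,"wx":0,"wy":0,"wz":0,"gripper":0}]' 30
```

```text
clock: 3.12
eef_pos: [524.6, 282.8, 65.9]
eef_rot: [-3.141, -0.0, 2.669]
wrist_force: [1.3, -0.8, -1.8]
finger_gap: 24.2
finger_force: 24.8
```

Run:
```python
from h import *
im=manip.camera("scene")[110:250,280:460];w=manip.camera("wrist")
im=cv2.resize(im,(514,400),interpolation=2)
cv2.imwrite("pics/c3.png",np.hstack([im,w[130:330,150:360].repeat(2,0)[:,:]  if 0 else cv2.resize(w[130:330,180:330],(286,400))]))
```

```text
(no output)
```

View pics/c3.png

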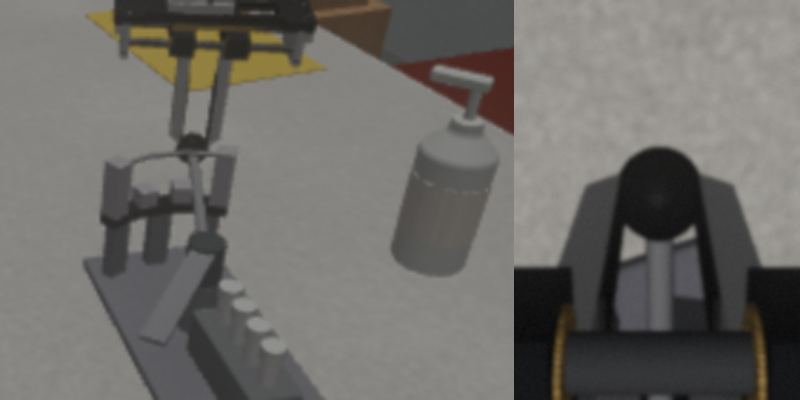

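The fingers straddle the ball on both sides and the ball is centred on the tool axis. The gap of 24 mm is less than the ball's 32 mm, so I'll do a small lift first to test the grip.

```bash
python3 -m inch '[{"dx":0,"dy":0,"dz":0.003,"wx":0,"wy":0,"wz":0,"gripper":0},{"dx":0,"dy":0,"dz":0.006,"wx":0,"wy":0,"wz":0,"gripper":0},{"dx":0,"dy":0,"dz":0.01,"wx":0,"wy":0,"wz":0,"gripper":0},{"dx":0.0005,"dy":0,"dz":0.014,"wx":0,"wy":0,"wz":0,"gripper":0},{"dx":0.0005,"dy":0,"dz":0.014,"wx":0,"wy":0,"wz":0,"gripper":0}]' 30
python3 - <<'E'
from h import *
im=manip.camera("scene")[110:250,280:460];w=manip.camera("wrist")
im=cv2.resize(im,(514,400),interpolation=2)
cv2.imwrite("pics/c4.png",np.hstack([im,cv2.resize(w[130:330,180:330],(286,400))]))
E
```

```text
clock: 3.63
eef_pos: [525.5, 283.1, 81.2]
eef_rot: [3.14, 0.001, 2.669]
wrist_force: [0.4, 0.2, -0.6]
finger_gap: 0.3
finger_force: 0.0
```

View pics/c4.png

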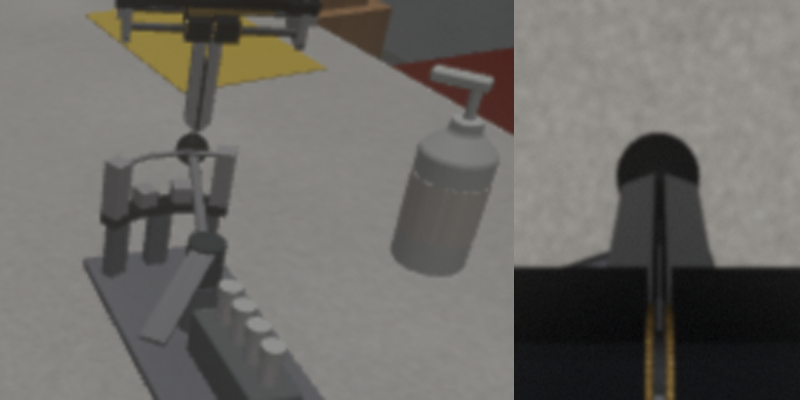

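The grip slipped off the ball: the fingers are shut, with their tips just above the knob. I'll triangulate the knob centre from the first two pictures to check its height.

Run:
```python
from h import *
def P(n):
    c=manip.camera_info(n);return c["camera_matrix"]@np.hstack([c["R"],np.array(c["t"])[:,None]])
t=cv2.imread("pics/top1.png");s=cv2.imread("pics/scene1.png")
def ball(im,x,y,r,th):
    g=im.max(2);m=np.zeros_like(g);m[y-r:y+r,x-r:x+r]=(g[y-r:y+r,x-r:x+r]<th)
    b=max(blobs(m,10,999),key=lambda q:q[1]);return b
for n,a,b in(("loaded",(114,227),(347,161)),("empty",(313,187),(214,201))):
  for th in (45,60):
    p=ball(t,*a,14,th);q=ball(s,*b,10,th)
    X=cv2.triangulatePoints(P("top"),P("scene"),p[0][:,None],q[0][:,None]);print(n,p,q,(X[:3]/X[3]).ravel())
s2=manip.camera("scene");print(ball(s2,347,161,10,45)); print(manip.read_state()["eef_pos"])
cv2.imwrite("pics/s5.png",s2)
w=manip.camera("wrist")
g=cv2.cvtColor(w,6);print(cv2.HoughCircles(g,cv2.HOUGH_GRADIENT,1,50,param1=80,param2=12,minRadius=15,maxRadius=30))
```

```text
Traceback (most recent call last):
ValueError: max() iterable argument is empty
```

Run:
```python
from h import *
def P(n):
    c=manip.camera_info(n);return c["camera_matrix"]@np.hstack([c["R"],np.array(c["t"])[:,None]])
t=cv2.imread("pics/top1.png");s=cv2.imread("pics/scene1.png")
print(s.max(2)[152:172,336:358]);print(s.max(2)[191:212,202:226])
for n,p,q in(("loaded",(113.3,226.8),(347,161.5)),("empty",(313,187),(213.7,201))):
    X=cv2.triangulatePoints(P("top"),P("scene"),np.array(p)[:,None],np.array(q)[:,None]);print(n,(X[:3]/X[3]).ravel())
```

```text
[[134 133 132 131 132 133 134 135 135 135 134 135 135 135 134 134 135 135
  134 134 135 135]
 [135 134 133 133 133 133 134 133 134 135 135 134 135 135 135 136 136 136
  136 135 134 134]
 [134 135 135 134 135 135 134 134 133 134 134 134 135 135 136 136 136 135
  135 136 135 135]
 [133 134 134 134 134 135 134 134 134 133 129 128 130 131 134 136 136 136
  134 135 136 135]
 [133 133 133 133 133 134 135 133 128 121  94  93 106 112 128 134 135 135
  134 135 135 136]
 [131 132 132 133 134 134 133 121  90  67  56  56  60  66  97 127 134 135
  134 134 135 134]
 [132 133 133 134 134 132 119  78  55  49  52  52  50  50  63  96 127 135
  136 135 135 134]
 [132 132 133 133 133 122  78  52  49  49  51  52  50  48  50  63  99 132
  135 135 134 134]
 [132 133 133 133 128 105  58  48  48  48  49  49  48  48  47  51  81 130
  134 133 130 130]
 [131 132 133 133 127  98  57  51  52  53  53  51  50  49  49  51  78 129
  134 131 124 121]
 [129 128 128 127 119  82  65  68  70  70  71  66  62  64  65  64  82 125
  129 128 121 119]
 [114 110 107 102  98  91  84  80  76  73  78  81  85  87  93  95  97 103
  1
[... 2232 characters left out ...]
  46  49  64  98
  127 130 130 130 130 131]
 [119 118 118 119 117 111  97  99  94  83  66  50  46  48  56  69  98 124
  130 130 129 128 128 129]
 [118 119 118 114 100  80  82  94  86  77  80  72  72  76  93 111 127 130
  130 129 128 127 128 129]
 [119 118 114  99  76  70  78  88  81  95 122 124 124 126 127 128 130 130
  129 128 128 128 129 129]
 [115 113  99  75  69  69  72  80  84 114 128 128 129 129 130 130 130 131
  131 130 130 130 130 131]
 [ 90  92  75  69  68  68  71  80 105 130 131 130 129 129 130 131 130 131
  131 131 130 131 130 130]
 [ 77  76  69  69  67  69  73  96 127 133 133 131 130 131 131 131 131 132
  131 131 131 130 130 130]]
loaded [523.1 283.2  84.4]
empty [-5.5  5.7  1.5]
```

The triangulated knob is at (523,283,84), as expected, so its height is right. In the wrist view the open fingertips sit at (183,218) and (331,218). For a 94 mm opening that puts the real tips about 30 mm behind the stated TCP. The 24 mm gap agrees: the tips pinched the ball about 10 mm above its centre. I'll open and regrasp about 29 mm lower.

```bash
python3 -m inch '[{"dx":0,"dy":0,"dz":0.003,"wx":0,"wy":0,"wz":0,"gripper":1},{"dx":0,"dy":0,"dz":0.003,"wx":0,"wy":0,"wz":0,"gripper":1},{"dx":0,"dy":0,"dz":0.003,"wx":0,"wy":0,"wz":0,"gripper":1},{"dx":0,"dy":0,"dz":0.003,"wx":0,"wy":0,"wz":0,"gripper":1},{"dx":0,"dy":0,"dz":0.003,"wx":0,"wy":0,"wz":0,"gripper":1}]'
python3 -m inch '[{"dx":0,"dy":0,"dz":0,"wx":0,"wy":0,"wz":0,"gripper":1},{"dx":0,"dy":0,"dz":0,"wx":0,"wy":0,"wz":0,"gripper":1},{"dx":0,"dy":0,"dz":0,"wx":0,"wy":0,"wz":0,"gripper":1},{"dx":0,"dy":0,"dz":0,"wx":0,"wy":0,"wz":0,"gripper":1},{"dx":0,"dy":0,"dz":0,"wx":0,"wy":0,"wz":0,"gripper":1}]'
python3 - <<'E'
from h import *
s=manip.read_state();w=manip.camera("wrist");print(s["eef_pos"],s["finger_gap"])
c=manip.camera("scene")[110:250,280:460]
cv2.imwrite("pics/c6.png",np.hstack([cv2.resize(c,(386,300)),cv2.resize(w,(400,300))]))
E
```

```text
clock: 4.15
eef_pos: [525.0, 282.8, 82.8]
eef_rot: [-3.141, -0.0, 2.669]
wrist_force: [1.0, -0.2, -0.5]
finger_gap: 30.5
finger_force: 0.0
clock: 4.57
eef_pos: [525.1, 282.8, 82.9]
eef_rot: [-3.142, -0.0, 2.669]
wrist_force: [-0.2, 0.5, 0.5]
finger_gap: 63.6
finger_force: 0.0
[525.1 282.8  82.9] 63.569657297345735
```

View pics/c6.png

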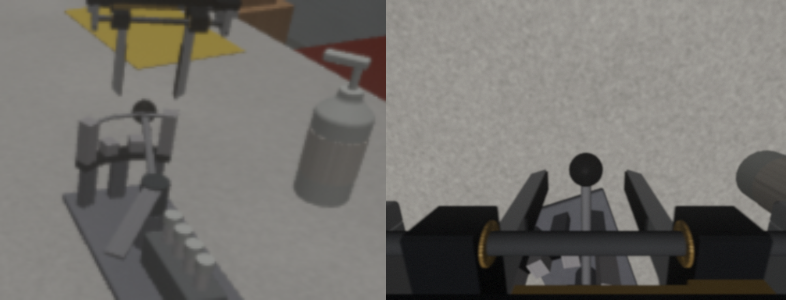

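The fingertips (left panel, ~(120,95) and (180,97)) are clearly above the ball at (145,110), so the fingers are shorter than stated. The ball is centred between them, so I'll go down 46 mm and close.

```bash
python3 -m inch '[{"dx":0.001,"dy":0,"dz":-0.01,"wx":0,"wy":0,"wz":0,"gripper":1},{"dx":0.001,"dy":0,"dz":-0.02,"wx":0,"wy":0,"wz":0,"gripper":1},{"dx":0.001,"dy":0,"dz":-0.03,"wx":0,"wy":0,"wz":0,"gripper":1},{"dx":0.001,"dy":0,"dz":-0.04,"wx":0,"wy":0,"wz":0,"gripper":1},{"dx":0.001,"dy":0,"dz":-0.046,"wx":0,"wy":0,"wz":0,"gripper":0.5}]'
python3 -m inch '[{"dx":0,"dy":0,"dz":0,"wx":0,"wy":0,"wz":0,"gripper":0},{"dx":0,"dy":0,"dz":0,"wx":0,"wy":0,"wz":0,"gripper":0},{"dx":0,"dy":0,"dz":0,"wx":0,"wy":0,"wz":0,"gripper":0},{"dx":0,"dy":0,"dz":0,"wx":0,"wy":0,"wz":0,"gripper":0},{"dx":0,"dy":0,"dz":0,"wx":0,"wy":0,"wz":0,"gripper":0}]' 30
python3 -m inch '[{"dx":0,"dy":0,"dz":0,"wx":0,"wy":0,"wz":0,"gripper":0},{"dx":0,"dy":0,"dz":0,"wx":0,"wy":0,"wz":0,"gripper":0},{"dx":0,"dy":0,"dz":0,"wx":0,"wy":0,"wz":0,"gripper":0},{"dx":0,"dy":0,"dz":0,"wx":0,"wy":0,"wz":0,"gripper":0},{"dx":0,"dy":0,"dz":0,"wx":0,"wy":0,"wz":0,"gripper":0}]' 30
python3 -m inch '[{"dx":0,"dy":0,"dz":0,"wx":0,"wy":0,"wz":0,"gripper":0},{"dx":0,"dy":0,"dz":0,"wx":0,"wy":0,"wz":0,"gripper":0},{"dx":0,"dy":0,"dz":0,"wx":0,"wy":0,"wz":0,"gripper":0},{"dx":0,"dy":0,"dz":0,"wx":0,"wy":0,"wz":0,"gripper":0},{"dx":0,"dy":0,"dz":0,"wx":0,"wy":0,"wz":0,"gripper":0}]' 30
```

```text
clock: 5.08
eef_pos: [525.4, 282.5, 34.8]
eef_rot: [-3.14, -0.001, 2.669]
wrist_force: [0.1, -0.9, 0.3]
finger_gap: 90.1
finger_force: 0.0
clock: 5.5
eef_pos: [526.3, 282.9, 37.4]
eef_rot: [3.141, 0.001, 2.669]
wrist_force: [-0.0, 0.4, -0.2]
finger_gap: 57.4
finger_force: 0.0
clock: 5.92
eef_pos: [526.1, 282.8, 37.0]
eef_rot: [3.142, 0.0, 2.669]
wrist_force: [1.1, 0.6, 0.8]
finger_gap: 30.2
finger_force: 30.0
clock: 6.33
eef_pos: [526.1, 282.8, 37.0]
eef_rot: [3.142, 0.0, 2.669]
wrist_force: [-0.5, -0.7, 1.5]
finger_gap: 30.4
finger_force: 30.0
```

```bash
python3 -m inch '[{"dx":0,"dy":0,"dz":0.005,"wx":0,"wy":0,"wz":0,"gripper":0},{"dx":0,"dy":0,"dz":0.01,"wx":0,"wy":0,"wz":0,"gripper":0},{"dx":0.0007,"dy":-0.0003,"dz":0.016,"wx":0,"wy":0,"wz":0,"gripper":0},{"dx":0.0014,"dy":-0.0007,"dz":0.023,"wx":0,"wy":0,"wz":0,"gripper":0},{"dx":0.002,"dy":-0.001,"dz":0.03,"wx":0,"wy":0,"wz":0,"gripper":0}]' 30
python3 -m inch '[{"dx":0.001,"dy":-0.0005,"dz":0.006,"wx":0,"wy":0,"wz":0,"gripper":0},{"dx":0.002,"dy":-0.001,"dz":0.011,"wx":0,"wy":0,"wz":0,"gripper":0},{"dx":0.0024,"dy":-0.0012,"dz":0.013,"wx":0,"wy":0,"wz":0,"gripper":0},{"dx":0.0024,"dy":-0.0012,"dz":0.013,"wx":0,"wy":0,"wz":0,"gripper":0},{"dx":0.0024,"dy":-0.0012,"dz":0.013,"wx":0,"wy":0,"wz":0,"gripper":0}]' 30
python3 - <<'E'
from h import *
s=manip.read_state();w=manip.camera("wrist");print(s["eef_pos"],s["finger_gap"])
c=manip.camera("scene")[110:250,280:460]
cv2.imwrite("pics/c7.png",np.hstack([cv2.resize(c,(386,300)),cv2.resize(w,(400,300))]))
E
```

```text
clock: 6.75
eef_pos: [528.2, 281.7, 67.8]
eef_rot: [3.142, 0.0, 2.669]
wrist_force: [2.4, -1.5, -3.6]
finger_gap: 30.8
finger_force: 30.0
clock: 7.17
eef_pos: [530.4, 280.7, 79.8]
eef_rot: [-3.142, -0.0, 2.669]
wrist_force: [-0.1, 0.4, -1.1]
finger_gap: 30.3
finger_force: 30.0
[530.4 280.7  79.8] 30.332169199928945
```

View pics/c7.png

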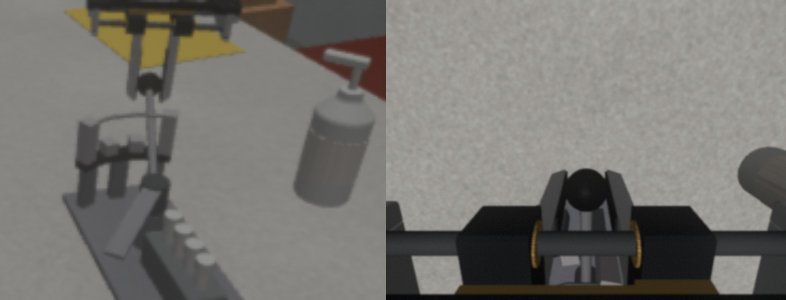

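The ball is up between the pads and the lever is tipped, with the rod clear of the gate teeth. Next I'll work out the swing arc.

Run:
```python
import numpy as np
p=np.array([691.5,196.6]);a0=152.4;a=np.radians(a0+np.linspace(0,39.5,16));r=np.linspace(181.7,183,16)
q=p+np.c_[r*np.cos(a),r*np.sin(a)]
for k in range(0,15,5):
    print(np.c_[(q[k+1:k+6]-q[k]),np.arange(1,6)*39.5/15].round(1).tolist())
print(q[-1])
```

```text
[[-3.8, -7.5, 2.6], [-7.2, -15.1, 5.3], [-10.3, -22.8, 7.9], [-13.0, -30.8, 10.5], [-15.4, -38.8, 13.2]]
[[-2.0, -8.1, 2.6], [-3.6, -16.4, 5.3], [-4.8, -24.6, 7.9], [-5.7, -33.0, 10.5], [-6.1, -41.4, 13.2]]
[[-0.1, -8.4, 2.6], [0.2, -16.8, 5.3], [0.9, -25.2, 7.9], [2.0, -33.5, 10.5], [3.5, -41.8, 13.2]]
[512.43285573 158.86463407]
```

```bash
python3 -m inch '[{"dx":-0.0038,"dy":-0.0075,"dz":0,"wx":0,"wy":0,"wz":2.6,"gripper":0},{"dx":-0.0072,"dy":-0.0151,"dz":0,"wx":0,"wy":0,"wz":5.3,"gripper":0},{"dx":-0.0103,"dy":-0.0228,"dz":0,"wx":0,"wy":0,"wz":7.9,"gripper":0},{"dx":-0.013,"dy":-0.0308,"dz":0,"wx":0,"wy":0,"wz":10.5,"gripper":0},{"dx":-0.0154,"dy":-0.0388,"dz":0,"wx":0,"wy":0,"wz":13.2,"gripper":0}]' 30
python3 -m inch '[{"dx":-0.002,"dy":-0.0081,"dz":0,"wx":0,"wy":0,"wz":2.6,"gripper":0},{"dx":-0.0036,"dy":-0.0164,"dz":0,"wx":0,"wy":0,"wz":5.3,"gripper":0},{"dx":-0.0048,"dy":-0.0246,"dz":0,"wx":0,"wy":0,"wz":7.9,"gripper":0},{"dx":-0.0057,"dy":-0.033,"dz":0,"wx":0,"wy":0,"wz":10.5,"gripper":0},{"dx":-0.0061,"dy":-0.0414,"dz":0,"wx":0,"wy":0,"wz":13.2,"gripper":0}]' 30
```

```text
clock: 7.68
eef_pos: [515.4, 241.2, 79.8]
eef_rot: [-3.142, 0.001, 2.902]
wrist_force: [7.1, -1.6, -2.4]
finger_gap: 30.4
finger_force: 30.0
clock: 8.1
eef_pos: [510.0, 199.9, 80.1]
eef_rot: [3.141, 0.003, 3.132]
wrist_force: [9.2, -0.6, -3.8]
finger_gap: 30.2
finger_force: 30.0
```

```bash
python3 -m inch '[{"dx":0.0005,"dy":-0.0084,"dz":0,"wx":0,"wy":0,"wz":2.6,"gripper":0},{"dx":0.0012,"dy":-0.0168,"dz":0,"wx":0,"wy":0,"wz":5.3,"gripper":0},{"dx":0.0024,"dy":-0.0252,"dz":0,"wx":0,"wy":0,"wz":7.9,"gripper":0},{"dx":0.004,"dy":-0.0335,"dz":0,"wx":0,"wy":0,"wz":10.5,"gripper":0},{"dx":0.0055,"dy":-0.0418,"dz":0,"wx":0,"wy":0,"wz":13.2,"gripper":0}]' 30
python3 -m inch '[{"dx":0,"dy":0,"dz":0,"wx":0,"wy":0,"wz":0,"gripper":0},{"dx":0,"dy":0,"dz":0,"wx":0,"wy":0,"wz":0,"gripper":0},{"dx":0,"dy":0,"dz":0,"wx":0,"wy":0,"wz":0,"gripper":0},{"dx":0,"dy":0,"dz":0,"wx":0,"wy":0,"wz":0,"gripper":0},{"dx":0,"dy":0,"dz":0,"wx":0,"wy":0,"wz":0,"gripper":0}]' 30
python3 - <<'E'
from h import *
s=manip.read_state();w=manip.camera("wrist");print(s["eef_pos"],s["wrist_force"])
c=manip.camera("scene")[110:250,280:460]
cv2.imwrite("pics/c8.png",np.hstack([cv2.resize(c,(386,300)),cv2.resize(w,(400,300))]))
E
```

```text
clock: 8.52
eef_pos: [514.0, 158.0, 79.5]
eef_rot: [-3.141, -0.002, -2.921]
wrist_force: [-1.4, -1.1, -1.7]
finger_gap: 30.8
finger_force: 30.0
clock: 8.93
eef_pos: [514.0, 158.9, 79.7]
eef_rot: [-3.141, -0.001, -2.924]
wrist_force: [-4.8, -3.5, -0.1]
finger_gap: 30.6
finger_force: 30.0
[514.  158.9  79.7] [-4.8 -3.5 -0.1]
```

View pics/c8.png

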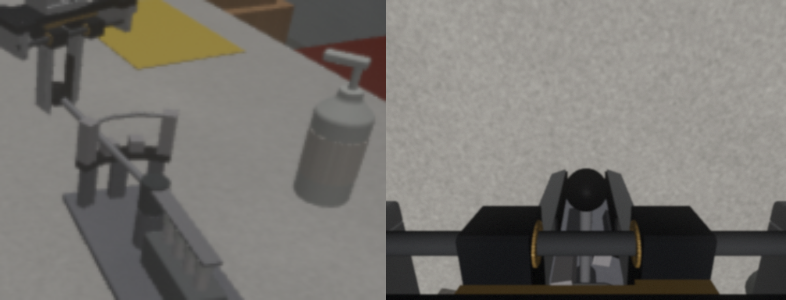

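The lever is now at the lock end, with the bar over the tube row (left panel: (160,190) to (215,262)). Next I'll lower it along the tip arc.

```bash
python3 -m inch '[{"dx":-0.0015,"dy":-0.0003,"dz":-0.007,"wx":0,"wy":0,"wz":0,"gripper":0},{"dx":-0.0025,"dy":-0.0005,"dz":-0.014,"wx":0,"wy":0,"wz":0,"gripper":0},{"dx":-0.0035,"dy":-0.0007,"dz":-0.02,"wx":0,"wy":0,"wz":0,"gripper":0},{"dx":-0.004,"dy":-0.0008,"dz":-0.026,"wx":0,"wy":0,"wz":0,"gripper":0},{"dx":-0.0044,"dy":-0.0009,"dz":-0.031,"wx":0,"wy":0,"wz":0,"gripper":0}]' 30
python3 -m inch '[{"dx":-0.0002,"dy":0,"dz":-0.004,"wx":0,"wy":0,"wz":0,"gripper":0},{"dx":-0.0003,"dy":0,"dz":-0.008,"wx":0,"wy":0,"wz":0,"gripper":0},{"dx":-0.0004,"dy":0,"dz":-0.012,"wx":0,"wy":0,"wz":0,"gripper":0},{"dx":-0.0004,"dy":0,"dz":-0.012,"wx":0,"wy":0,"wz":0,"gripper":0},{"dx":-0.0004,"dy":0,"dz":-0.012,"wx":0,"wy":0,"wz":0,"gripper":0}]' 30
```

```text
clock: 9.45
eef_pos: [510.0, 158.1, 48.5]
eef_rot: [3.141, 0.0, -2.923]
wrist_force: [-2.8, -0.2, 0.7]
finger_gap: 30.6
finger_force: 30.0
clock: 9.87
eef_pos: [510.3, 157.9, 37.1]
eef_rot: [-3.142, 0.001, -2.923]
wrist_force: [0.0, 1.4, -0.4]
finger_gap: 30.8
finger_force: 30.0
```

Seated with almost no force. Now I'll open and rise straight up.

```bash
for i in 1 2 3; do python3 -m inch '[{"dx":0,"dy":0,"dz":0,"wx":0,"wy":0,"wz":0,"gripper":1},{"dx":0,"dy":0,"dz":0,"wx":0,"wy":0,"wz":0,"gripper":1},{"dx":0,"dy":0,"dz":0,"wx":0,"wy":0,"wz":0,"gripper":1},{"dx":0,"dy":0,"dz":0,"wx":0,"wy":0,"wz":0,"gripper":1},{"dx":0,"dy":0,"dz":0,"wx":0,"wy":0,"wz":0,"gripper":1}]' | tail -2; done
python3 -m inch '[{"dx":0,"dy":0,"dz":0.015,"wx":0,"wy":0,"wz":0,"gripper":1},{"dx":0,"dy":0,"dz":0.035,"wx":0,"wy":0,"wz":0,"gripper":1},{"dx":0,"dy":0,"dz":0.06,"wx":0,"wy":0,"wz":0,"gripper":1},{"dx":0,"dy":0,"dz":0.085,"wx":0,"wy":0,"wz":0,"gripper":1},{"dx":0,"dy":0,"dz":0.11,"wx":0,"wy":0,"wz":0,"gripper":1}]'
python3 -m inch '[{"dx":-0.02,"dy":0,"dz":0.02,"wx":0,"wy":0,"wz":0,"gripper":1},{"dx":-0.05,"dy":0,"dz":0.04,"wx":0,"wy":0,"wz":0,"gripper":1},{"dx":-0.08,"dy":0,"dz":0.06,"wx":0,"wy":0,"wz":0,"gripper":1},{"dx":-0.1,"dy":0,"dz":0.07,"wx":0,"wy":0,"wz":0,"gripper":1},{"dx":-0.1,"dy":0,"dz":0.07,"wx":0,"wy":0,"wz":0,"gripper":1}]'
python3 - <<'E'
from h import *
t=manip.camera("top");s=manip.camera("scene");cv2.imwrite("pics/t9.png",t);cv2.imwrite("pics/s9.png",s)
cv2.imwrite("pics/c9.png",np.hstack([cv2.resize(s[110:270,290:420],(365,450)),cv2.resize(t[50:280,70:270],(391,450))]))
g=t.max(2);roi=np.zeros_like(g,bool);roi[180:300,80:240]=1
for b in blobs((g<40)&roi,60,600):print(b,ray("top",b[0],85))
E
```

```text
finger_gap: 60.5
finger_force: 0.0
finger_gap: 92.5
finger_force: 0.0
finger_gap: 94.0
finger_force: 0.0
clock: 11.53
eef_pos: [509.5, 157.7, 148.1]
eef_rot: [3.142, -0.0, -2.923]
wrist_force: [0.3, 0.3, -0.4]
finger_gap: 94.2
finger_force: 0.0
clock: 11.95
eef_pos: [408.1, 158.1, 219.6]
eef_rot: [3.141, 0.004, -2.922]
wrist_force: [-0.2, -0.2, 1.0]
finger_gap: 93.9
finger_force: 0.0
(array([151.2, 193.1]), np.int32(83)) [588.3 207.7  85. ]
(array([176.2, 232.9]), np.int32(181)) [506.6 157.5  85. ]
(array([163.9, 288.4]), np.int32(69)) [399.9 181.1  85. ]
```

View pics/c9.png

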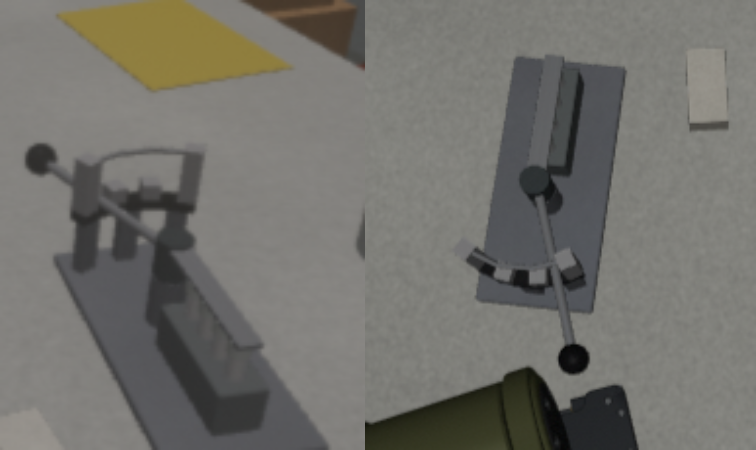

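The knob is at (506.6, 157.5), against a predicted lock position of (506.1, 157.5). The rod sits in the notch beside the end cheek, the bar lies over the caps, and the robot is clear of everything.

```bash
python3 -c "
from cell import manip
print(manip.sign_off())"
```

```text
the job is handed in; nothing more can be done
None
```

The loaded carrier is locked: its lever rests in the lock notch with the bar over the four tube caps. I let go of the knob, did not touch the empty carrier, and handed the job in at about 12 s. My first grip slipped off the knob because the fingers end about 30 mm short of the stated TCP, so I regripped lower.

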